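Hold the screw feeder's bayonet lid half-way to its lock

TASK

The lid interlock of the screw feeder on the bench has to be tested. First move the feeder's speed lever to its idle mark (leaning 20 degrees from upright towards the machine's front) and let go of it; then set the white lid into the hopper's mouth, lugs down through the two slots until its flange rests on the collar, and turn it clockwise against the spring to half-way, 45 of the 90 degrees to the lock, never on to the lock click. Finish while still holding the lid at half-way, as it springs back if let go, and do not disturb the jar, the bin or the brass fitting.

Things in the scene. Friction and masses are not known exactly. Their poses are not given: they have to be found in the camera images.
- lid_center (a point): Loose white plastic lid, 0.14 kg, upright on the bench; point on its axis, half-way up its 60 mm. From its foot: plug 52 mm diameter, 0-18 mm; two steel lugs at the foot, 8 wide, 6 tall, out to 36 mm from the axis along the lid's x; flange 80 mm diameter, 18-24 mm; upright grip bar 60 long (x), 16 wide (y), 24-60 mm, to be pinched across y from above. z up. Same after a half turn.
- socket (a point): Centre of the hopper's round mouth, at the collar's top rim, 100 mm above the bench. z up; x along the two opposite entry slots, 14 mm wide, reaching 39 mm from the axis. Collar 92 mm outside, bore 56 mm. Once down, lugs turn only clockwise from above, 90 degrees to the lock; a pawl resists from about 60. Fully down the flange rests on the rim: lid_center 12 mm above this point (play 2 mm).
- half_mark (a point): Same point as socket, but with its x axis turned 45 degrees clockwise seen from above: the line the lid's grip bar (its x axis) must lie along at half-way. Marked by two steel ribs on opposite outer sides of the collar.
- shutter (a joint): Spring-loaded ring inside the hopper, pushed round by the lid's lugs: 0 at rest (no lid, or lid at entry), growing in rad as the lid turns clockwise, about 0.1 behind the lid's angle from the slots. It pushes back with about 0.04 Nm at 0 and 0.12 Nm at half-way, and turns the lid back if let go.
- lever (a joint): The feeder's speed lever, a steel rod on a level hinge, rad: 0 leaning 0.8 rad from upright towards the machine's front (its -x side, nearest the robot), 0.8 upright, 1.6 leaning away. Idle mark at 0.45: two steel ribs on the round cheeks beside the lever. Stiff (0.12 Nm friction), stays where left. It starts beyond upright.
- lever_knob (a point): Centre of the black ball knob, 24 mm diameter, at the end of the lever, 85 mm from the hinge. The lever's rod below it is 10 mm thick.
- lever_pivot (a point): Point on the lever's hinge line, in the lever's plane, 62 mm above the bench, fixed to the feeder. Axes are the feeder's: hinge along y, lever swings in the x-z plane, z up. The round cheeks beside the lever reach 32 mm (ribs 42 mm) from this point.
- jar: Bystander: closed glass jar with steel cap, 60 mm diameter, 85 mm tall, origin under its centre.
- bin: Bystander: blue bin of brass fittings, 150 by 100 mm, 70 mm tall, origin under its centre.
- fitting: Bystander: stepped round brass fitting, 32 mm diameter, 42 mm tall, origin under its centre.
Not all that is in view belongs to the job. Leave any blue, pink or purple look-alike of the part that bears lid_center alone.

How it is judged (in metres and radians):
On the way, in this order (a step that is already met when the one before it is completed fails the run):
1. the speed lever is at the idle mark and let go, the lid not yet in (value of joint lever between 0.34 and 0.56 rad and contact force between lever and the fingers below 0.1 N and horizontal distance between lid_center and socket above 0.06 m), for 0.2 s.
2. the lid is in the hopper's mouth, fully down (horizontal distance between lid_center and socket below 0.005 m and z of lid_center in the frame of socket below 0.0165 m and angle between lid_center's own z axis and vertical below 0.08 rad), for 0.1 s.
At the end, for the whole second after the job is handed in: Lever at idle within 0.11 rad; lid upright in the hopper's mouth (axis within 5 mm, within 4.5 mm of fully down), its grip bar within 10 degrees of the half-way line with the shutter ring pushed round by its lugs, at rest, and gripped by the fingers (all of step 2 and value of joint lever between 0.34 and 0.56 rad and angle between the x axis of lid_center and the x axis of half_mark, either way round below 0.175 rad and value of joint shutter between 0.4 and 1 rad and contact force between lid and the fingers above 1 N and angular speed of lid below 0.2 rad/s); the arm keeps its last pose, push and grip.
It fails at once if the lid was turned on towards the lock click (lid past about 70 degrees) (value of joint shutter above 1.13 rad).
It fails at once if the jar was disturbed (moved over 25 mm or tipped) (distance of jar from where it was at the start of the episode above 0.025 m or angle between jar's own z axis and vertical above 0.3 rad).
It fails at once if the bin was disturbed (moved over 25 mm or tipped) (distance of bin from where it was at the start of the episode above 0.025 m or angle between bin's own z axis and vertical above 0.3 rad).
It fails at once if the fitting was disturbed (moved over 25 mm or tipped) (distance of fitting from where it was at the start of the episode above 0.025 m or angle between fitting's own z axis and vertical above 0.3 rad).
It also fails if it takes over 56 s, if anything falls off the work surface, if the arm or the gripper's body presses on something with over 40 N, if the wrist force passes 120 N, or if a joint passes its speed limit or range.

ROBOT

A 6-joint arm with a two-finger parallel gripper is mounted at the origin on the work surface. World frame = base frame: x ahead of the robot, y to its left, z up, the work surface at z = 0. Lengths are in m, angles in degrees, forces in N, time in s.
With the tool pointing down it reaches from about 0.3 to 0.75 m from the base axis. Payload 8.5 kg.
Tool frame: the origin (TCP) lies at the very end of the fingers, on their centre line; the grasp point (between the pads) lies 19 mm behind it (env.pinch_z is the distance from the TCP to the grasp point, in m); z points along the fingers, y is the line along which they close (so a half turn about z gives the same grasp; the last joint's range is limited). The gripper opens to 85 mm and grips with 20 to 120 N. Pads are 22 mm wide; open, the fingers measure 114 mm over their backs; the gripper's body (76 mm by 85 mm) begins 54 mm behind the grasp point. The pads swing forward as they close: fully open they stand 13 mm farther back than shut.
Start: joints at [-77.481, 21.807, 74.336, -0, 83.858, -12.336], TCP at [0.231, -0.499, 0.231] pointing down, gripper open.
Joint ranges: [-178.18, 178.18], [-50.72, 133.34], [12.68, 142.11], [-81.47, 261.47], [9.98, 163.14], [-165.26, 165.26]. Speed limits (degrees/s): [136.94, 136.94, 180, 180, 180, 180].

INTERFACE

Orientations are given as a 3x3 rotation matrix whose columns are the frame's x, y, z axes.
In Python, from rig import env, viewer gives the robot as it stands.
- The arm moves only by the tool drive_tool, never from a script. Its argument "series" is a list of rows, each a list of 3 entries, a list of its own where there are three numbers: the shift along the tool's x, y, z in m, then the turn about the tool's z in degrees, then the finger opening in m, from 0 to 0.0854. A call has 1 to 20 rows; each row is the pose to reach, as a shift and turn from the pose commanded when the call began, along the tool's axes at that moment; what a row does not reach only later rows make up. A row lasts 1/10 s, in which the tool goes at most 50 mm and 8.59 degrees, less where a joint would pass 70% of its speed; a pose out of reach is approached as far as the arm can. A call with a gripper value outside its range is refused whole. The fingers move at their own pace and stop on an object; "newtons" is the grip in N (left out, the last holds). Time passes only in rows, so rows that repeat a pose let the fingers close. It gives the time, the measured TCP pose, the force, the opening and the grip force at its end, in the units of the state.
- env.observe(): the state, without advancing time (a new reading comes with each control period).
- viewer.get_image(name): name is "scene" or "top"; returns a dict with "img" (384x512x3 uint8, red, green, blue), "depth" (384x512 float32, m along the optical axis (not along the pixel's ray), 0 where there is no reading), "camera_matrix" (3x3 intrinsics, pixels), "rvec" (rotation vector, rad) and "tvec" (3), from world to camera coordinates, as OpenCV has them. Camera axes: x right, y down, z forward; pixel columns grow to the right and rows downward; lengths in m; the calibration is good to about 2 mm. A picture is of the moment at which its call begins.
- env.close_job(): hands the job in; it is judged then, once.
The state is a dict: "time_s": time; "q": joint angles; "qvel": joint speeds; "joint_efforts": joint torques, N m; "position": TCP position; "tool_rot": TCP orientation; "ft_force": force on the tool from outside, world axes, zero at the start; "wrist_torque": the same for the moment, N m; "grip_width": finger opening in m; "gripper_force": force on a finger pad.
Only numpy, scipy, OpenCV 4.12 (cv2) and the standard library are available. Lean on these libraries where they do the work, as an engineer would, in place of code of your own. Each camera call takes 0.05 s, during which the arm holds its last target. There are 200 camera calls.

## Working session

There is one attempt and no reset: what is moved stays moved. The work goes in short steps, Python scripts to look and compute and a tool call to move; the robot and the scene stay as the last step left them, time stands still between calls to the robot, and variables do not carry over. Pictures are saved under pics/ and viewed, at most 10 in all, crops included, and the job is handed in when it is done.

Besides the shell and the picture viewer there is one more tool, called after "Call:" as a command line: name --argument value ..., lists and objects as JSON in quotes. drive_tool: Moves the arm, as the interface text tells. Its arguments: {"type":"object","properties":{"series":{"type":"array"},"newtons":{"type":"number"}},"required":["series"]}

```bash
mkdir -p pics; cat > h.py <<'E'
import numpy as np, cv2
from rig import env, viewer
def cam(n):
    d=viewer.get_image(n); R=cv2.Rodrigues(np.array(d['rvec'],float))[0]; t=np.array(d['tvec'],float).ravel()
    K=np.array(d['camera_matrix']); return d['img'],d['depth'],K,R,t
def pts(c):
    im,dep,K,R,t=c; v,u=np.mgrid[:384,:512]
    p=np.stack([(u-K[0,2])/K[0,0]*dep,(v-K[1,2])/K[1,1]*dep,dep],-1)
    w=(p-t)@R; w[dep==0]=np.nan; return w
def ray(c,u,v,z):
    im,dep,K,R,t=c; o=-R.T@t; d=R.T@np.array([(u-K[0,2])/K[0,0],(v-K[1,2])/K[1,1],1]); return o+d*(z-o[2])/d[2]
def proj(c,P):
    im,dep,K,R,t=c; q=R@np.array(P)+t; return (K@q/q[2])[:2]
E
python3 - <<'E'
from h import *
for n in('scene','top'):
    c=cam(n); cv2.imwrite(f'pics/{n}0.png',cv2.resize(c[0][...,::-1],(800,600),interpolation=cv2.INTER_CUBIC)); np.savez(n+'0.npz',*c)
    print(n,c[2][0,0],-c[3].T@c[4],c[3][2],(c[1]>0).mean())
print(env.observe()); print(env.pinch_z)
E
```

```text
scene 465.6075972935879 [ 1.18886857 -0.24805394  0.82316321] [-0.6564822   0.31878252 -0.68367304] 0.9958648681640625
top 481.5846594639324 [0.39131186 0.07717337 1.3717917 ] [ 0.08966044 -0.00812404 -0.99593926] 0.9962005615234375
{'time_s': 0.1, 'q': array([-7.74806649e+01,  2.18366277e+01,  7.43796353e+01, -1.76980896e-04,
        8.38578385e+01, -1.23349700e+01]), 'qvel': array([-0.07781018, -0.15154774, -0.11569335,  0.03933221,  0.00928867,
       -0.04484095]), 'joint_efforts': array([ 3.95736715e-03, -4.49223018e+01, -2.31656367e+01, -1.74827483e-04,
        3.70515394e-03, -2.93969129e-05]), 'position': array([ 0.2311173 , -0.49879254,  0.23078279]), 'tool_rot': array([[ 9.07379412e-01,  4.20312410e-01, -2.83348826e-04],
       [ 4.20312417e-01, -9.07378576e-01,  1.26189801e-03],
       [ 2.73286738e-04, -1.26411530e-03, -9.99999164e-01]]), 'ft_force': array([-0.3431726 , -0.15009427,  0.33080855]), 'wrist_torque': array([-0.03189932,  0.03321652,  0.01888292]), 'gripper_force': 0.0, 'grip_width': 0.08557902631480432}
0.0187
```

View pics/scene0.png

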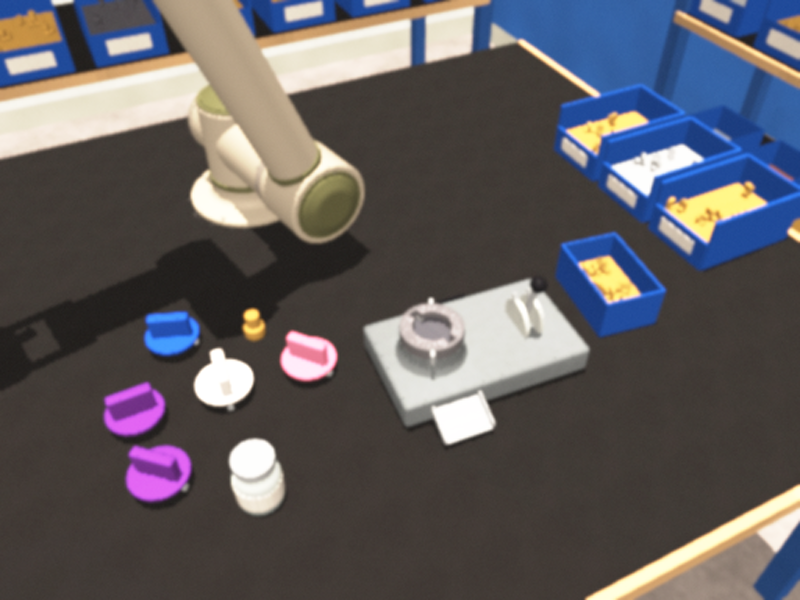

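View pics/top0.png

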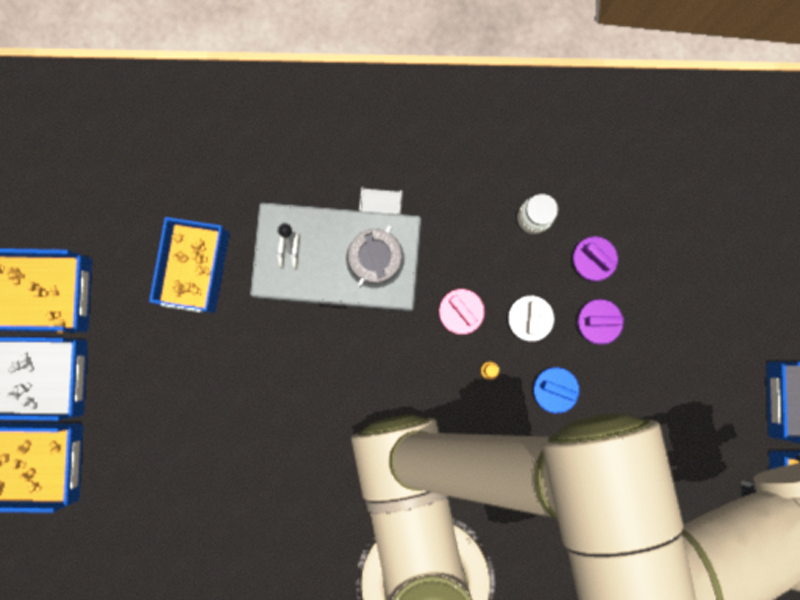

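The top view (800 px scale) shows the white lid at (531,318), hopper mouth at (375,257), knob at (285,230), jar at (538,213), fitting at (490,370) and bin at (188,265). Next I'll measure them and look at a close-up.

```bash
python3 - <<'E'
from h import *
C={}
for n in('top','scene'):
    z=np.load(n+'0.npz'); C[n]=[z[f'arr_{i}'] for i in range(5)]
c=C['top']; w=pts(c); hsv=cv2.cvtColor(c[0],cv2.COLOR_RGB2HSV); v,u=np.mgrid[:384,:512]
box=lambda a,b,cc,d:(u>=a*.64)&(u<=b*.64)&(v>=cc*.64)&(v<=d*.64)
# lid: white
m=box(490,570,280,350)&(hsv[...,2]>140)&(hsv[...,1]<60)
P=w[m]; print('lid n',m.sum(),'z pct',np.nanpercentile(P[:,2],[5,50,95]).round(4))
fl=m&(abs(w[...,2]-.024)<.008); gb=m&(w[...,2]>.045)
for nm,q in(('flange',fl),('bar',gb)):
    X=w[q]; (cx,cy),(a,b),an=cv2.minAreaRect(X[:,:2].astype(np.float32)*1000); print(nm,X.mean(0).round(4),(cx,cy),(a,b),an)
(cx,cy),r=cv2.minEnclosingCircle(w[fl|gb][:,:2].astype(np.float32)); 
cnt=max(cv2.findContours(m.astype(np.uint8),0,1)[0],key=len); e=cv2.fitEllipse(cnt); print('ellipse',e, ray(c,e[0][0],e[0][1],.024))
X=w[gb][:,:2]; X=X-X.mean(0); ev=np.linalg.svd(X)[2][0]; print('bar dir',np.degrees(np.arctan2(ev[1],ev[0])))
# feeder
m=box(330,430,215,300)&(w[...,2]>.092); X=w[m]; print('collar',X.mean(0),np.median(X[:,2])); (a,r)=cv2.minEnclosingCircle(X[:,:2].astype(np.float32)); print(a,r)
m=box(245,430,195,315)&(abs(w[...,2]-np.nanmedian(w[box(300,330,225,290)][:,2]))<.006); print('body z',np.nanmedian(w[m][:,2])); print(cv2.minAreaRect(w[m][:,:2].astype(np.float32)*1000))
for n,b in(('top',(270,300,215,245)),('scene',(525,555,270,298))):
    cc=C[n]; m=box(*b)&(cc[0].max(-1)<45); W=pts(cc)[m]; print('knob',n,m.sum(),u[m].mean(),v[m].mean(),np.nanmedian(W,0))
for nm,b in(('jar',(515,562,190,236)),('fit',(478,502,358,382)),('bin',(150,230,215,315))):
    q=box(*b)&(w[...,2]>.025); X=w[q]; (cx,cy),rr,an=cv2.minAreaRect(X[:,:2].astype(np.float32)*1000); print(nm,cx,cy,rr,an,np.nanmax(X[:,2]))
t=c[0][115:210,150:285]; s=C['scene'][0][165:275,225:380]
a=cv2.resize(t,(800,563),interpolation=cv2.INTER_CUBIC); b=cv2.resize(s,(800,568),interpolation=cv2.INTER_CUBIC)
cv2.imwrite('pics/ct.png',a[...,::-1]); cv2.imwrite('pics/cs.png',b[...,::-1])
E
```

```text
lid n 681 z pct [0.0027 0.0254 0.0613]
flange [ 0.468  -0.1815  0.0245] (468.5766296386719, -183.61404418945312) (76.4843978881836, 79.162353515625) 88.14430236816406
bar [ 0.4681 -0.1819  0.0589] (468.1117248535156, -182.5423583984375) (17.514461517333984, 59.18077087402344) 85.08024597167969
ellipse ((339.6654357910156, 203.36070251464844), (28.179157257080078, 28.98473358154297), 154.999267578125) [ 0.46744641 -0.1841873   0.024     ]
bar dir 174.00780725818768
collar [0.56691601 0.09782495 0.09975548] 0.09986236477104088
(0.5681471824645996, 0.1003187745809555) 0.05553256720304489
body z 0.04987022580854979
((570.5560302734375, 168.29425048828125), (289.4838562011719, 172.98023986816406), 86.09361267089844)
knob top 17 183.35294117647058 148.23529411764707 [0.59362823 0.23979011 0.15158058]
knob scene 23 344.7391304347826 183.56521739130434 [0.60966021 0.24161281 0.14832724]
jar 652.5046997070312 -188.84402465820312 (57.108238220214844, 56.63954162597656) 8.940020561218262 0.09222825617572183
fit 374.0000305175781 -106.95037841796875 (19.33020782470703, 23.026317596435547) 0.25728121399879456 0.049216371041545075
bin 550.2565307617188 426.8990478515625 (102.42237854003906, 152.35133361816406) 82.2852554321289 0.07796460395062972
```

View pics/ct.png

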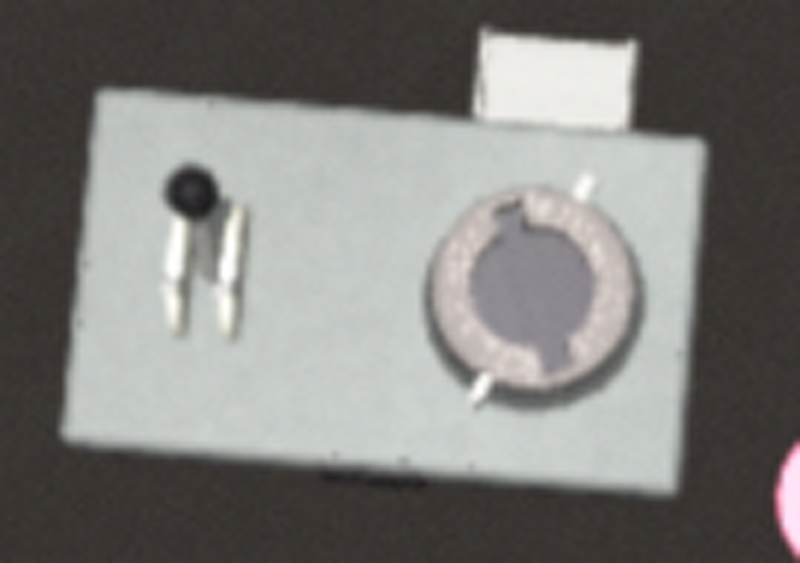

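View pics/cs.png

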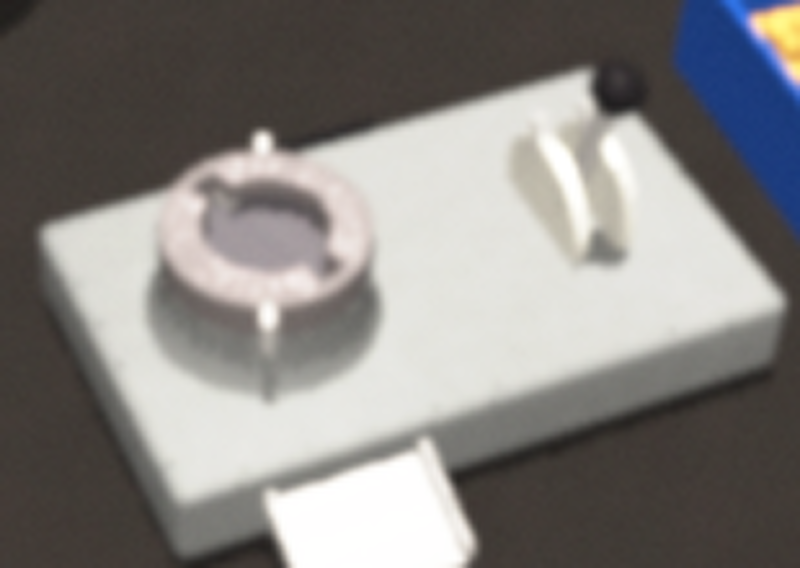

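Crop top: slots at about (510,215) and (555,355), ribs at (585,185) and (482,392), knob at (191,192), cheeks at x≈177 and 230, feeder edges clear. Now to turn these into world coordinates.

```bash
python3 - <<'E'
from h import *
C={}
for n in('top','scene'):
    z=np.load(n+'0.npz'); C[n]=[z[f'arr_{i}'] for i in range(5)]
c=C['top'];w=pts(c);k=5.926
T=lambda x,y,z:ray(c,150+(x+.5)/k-.5,115+(y+.5)/k-.5,z)
ang=lambda a,b:np.degrees(np.arctan2((a-b)[1],(a-b)[0]))
s1,s2=T(510,213,.1),T(555,357,.1); r1,r2=T(588,183,.1),T(480,394,.1)
print('slots',s1,s2,(s1+s2)/2,ang(s1,s2)); print('ribs',r1,r2,(r1+r2)/2,ang(r1,r2),np.hypot(*(r1-r2)[:2]))
A,B,D,E=T(97,90,.05),T(707,140,.05),T(62,440,.05),T(678,494,.05)
print('body corners',A,B,D,E,'x ang',ang(A,D),ang(B,E),'y ang',ang(A,B)-90,ang(D,E)-90)
# collar ellipse from depth
q=(w[...,2]>.09)&(w[...,2]<.105)&(abs(w[...,0]-.567)<.07)&(abs(w[...,1]-.098)<.07)
g=cv2.morphologyEx(q.astype(np.uint8),cv2.MORPH_OPEN,np.ones((5,5)))
h=cv2.convexHull(max(cv2.findContours(g,0,1)[0],key=len)); e=cv2.fitEllipse(h); print(e,ray(c,*e[0],.1)); 
# bore floor
bz=w[(abs(w[...,0]-.567)<.02)&(abs(w[...,1]-.098)<.02)]; print('bore z',np.nanmedian(bz[:,2]))
hh=(abs(w[...,2]-.1)>.012)&(np.hypot(w[...,0]-.567,w[...,1]-.098)<.032); uv=np.argwhere(hh)[:,::-1].mean(0); print('bore c',ray(c,*uv,.1),hh.sum())
# knob triangulate
o=[];d=[]
for n,p in(('top',(150+191.5/k-.5,115+192.5/k-.5)),('scene',(225+618/5.161-.5,165+88/5.161-.5))):
    cc=C[n]; a=ray(cc,*p,.3);b=ray(cc,*p,0); o.append(a); d.append((b-a)/np.linalg.norm(b-a))
M=sum(np.eye(3)-np.outer(x,x) for x in d); kn=np.linalg.solve(M,sum((np.eye(3)-np.outer(x,x))@y for x,y in zip(d,o))); print('knob',kn,[np.linalg.norm(np.cross(kn-y,x)) for x,y in zip(d,o)])
# cheeks midpoint
print('cheek ends z~.07', T(177,333,.07),T(228,337,.07),T(180,222,.08),T(236,206,.08))
# lid: flange via rays
E
```

```text
slots [0.59973349 0.10847231 0.1       ] [0.53484776 0.08709512 0.1       ] [0.56729063 0.09778371 0.1       ] 18.23493118927486
ribs [0.61401046 0.07357528 0.1       ] [0.51761958 0.12037647 0.1       ] [0.56581502 0.09697588 0.1       ] -25.898214071225873 0.10715200476694345
body corners [0.66288193 0.30447087 0.05      ] [0.6441565 0.0179137 0.05     ] [0.49790025 0.31549039 0.05      ] [0.47748982 0.0293148  0.05      ] x ang -3.8212457233166317 -3.913312608366226 y ang -3.738747006823047 -4.079506428841796
((247.52230834960938, 156.83216857910156), (13.238919258117676, 26.897008895874023), 144.90882873535156) [0.58329863 0.07650842 0.1       ]
bore z 0.08073828359129191
bore c [0.56595905 0.09819487 0.1       ] 347
knob [0.59964904 0.24668886 0.14432794] [np.float64(0.0007004459683885553), np.float64(0.0007004459683884248)]
cheek ends z~.07 [0.54638551 0.26084502 0.07      ] [0.54493444 0.23743501 0.07      ] [0.5962442 0.259546  0.08     ] [0.60407286 0.23420398 0.08      ]
```

Call:
drive_tool --series '[[[0.648,-0.522,0.031],28.7,0.06],[[0.648,-0.522,0.031],28.7,0.06],[[0.648,-0.522,0.031],28.7,0.06],[[0.648,-0.522,0.031],28.7,0.06],[[0.648,-0.522,0.031],28.7,0.06],[[0.648,-0.522,0.031],28.7,0.06],[[0.648,-0.522,0.031],28.7,0.06],[[0.648,-0.522,0.031],28.7,0.06],[[0.648,-0.522,0.031],28.7,0.06],[[0.648,-0.522,0.031],28.7,0.06],[[0.648,-0.522,0.031],28.7,0.06],[[0.648,-0.522,0.031],28.7,0.06],[[0.648,-0.522,0.031],28.7,0.06],[[0.648,-0.522,0.031],28.7,0.06],[[0.648,-0.522,0.031],28.7,0.06],[[0.648,-0.522,0.031],28.7,0.06],[[0.648,-0.522,0.031],28.7,0.06],[[0.648,-0.522,0.031],28.7,0.06],[[0.648,-0.522,0.031],28.7,0.06],[[0.648,-0.522,0.031],28.7,0.06]]'

```text
time_s: 2.1
position: [0.5995, 0.2461, 0.2003]
tool_rot: [[0.998, -0.068, -0.0], [-0.068, -0.998, -0.0], [-0.0, 0.0, -1.0]]
ft_force: [-0.3, -1.0, 0.2]
grip_width: 0.0601
gripper_force: 0.0
```

Call:
drive_tool --series '[[[0,0,0.035],0,0.05],[[0,0,0.074],0,0.05],[[0,0,0.074],0,0.05],[[0,0,0.074],0,0.05],[[0,0,0.074],0,0.035],[[0,0,0.074],0,0.02],[[0,0,0.074],0,0.015],[[0,0,0.074],0,0.015],[[0,0,0.074],0,0.015],[[0,0,0.074],0,0.015]]' --newtons 20

```text
time_s: 3.1
position: [0.6008, 0.2463, 0.1287]
tool_rot: [[0.998, -0.067, 0.004], [-0.067, -0.998, -0.001], [0.004, 0.0, -1.0]]
ft_force: [0.0, -4.4, 6.9]
grip_width: 0.0225
gripper_force: 19.5
```

Call:
drive_tool --series '[[[-0.005,0,-0.002],0,0.015],[[-0.011,0,-0.002],0,0.015],[[-0.016,0,-0.0025],0,0.015],[[-0.0213,0,-0.0027],0,0.015],[[-0.0265,0,-0.0025],0,0.015],[[-0.0317,0,-0.002],0,0.015],[[-0.037,0,-0.001],0,0.015],[[-0.042,0,0],0,0.015],[[-0.046,0,0.001],0,0.015],[[-0.0504,0,0.0024],0,0.015],[[-0.0504,0,0.0024],0,0.015],[[-0.0504,0,0.0024],0,0.015]]'

```text
time_s: 4.3
position: [0.549, 0.2499, 0.125]
tool_rot: [[0.998, -0.067, 0.0], [-0.067, -0.998, -0.001], [0.0, 0.001, -1.0]]
ft_force: [-1.5, -5.9, 5.2]
grip_width: 0.0219
gripper_force: 20.6
```

```bash
python3 - <<'E'
from h import *
c=cam('scene'); cv2.imwrite('pics/lev.png',cv2.resize(c[0][130:280,260:460,::-1],(800,600),interpolation=cv2.INTER_CUBIC))
E
```

```text
(no output)
```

View pics/lev.png

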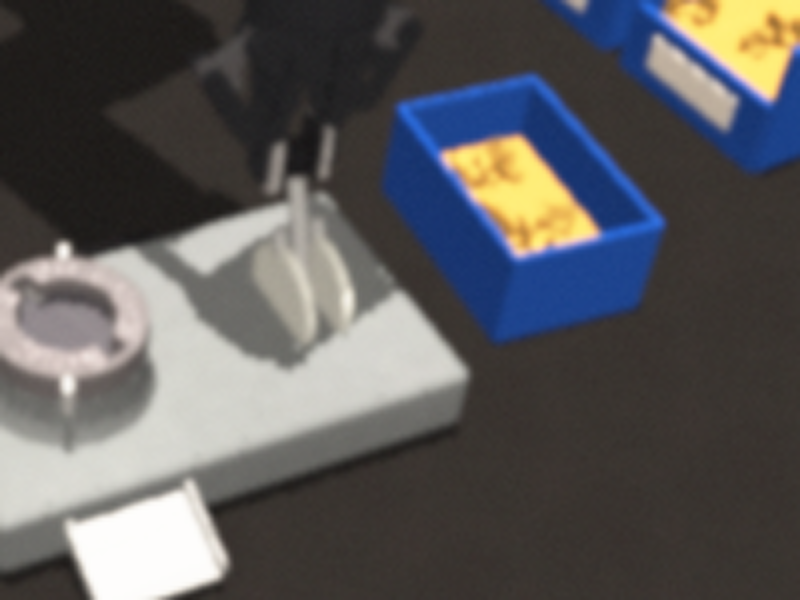

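The knob is held and the rod now leans to the front, close to the ribs. I'll release, rise clear and re-measure.

Call:
drive_tool --series '[[[0,0,0],0,0.05],[[0,0,0],0,0.05],[[0,0,0],0,0.05],[[0,0,0],0,0.05],[[0,0,-0.04],0,0.06],[[0,0,-0.08],0,0.06],[[0,0,-0.1],0,0.06],[[0,0,-0.1],0,0.06],[[-0.08,0.26,-0.1],0,0.06],[[-0.08,0.26,-0.1],0,0.06],[[-0.08,0.26,-0.1],0,0.06],[[-0.08,0.26,-0.1],0,0.06],[[-0.08,0.26,-0.1],0,0.06],[[-0.08,0.26,-0.1],0,0.06],[[-0.08,0.26,-0.1],0,0.06]]'

```text
time_s: 5.85
position: [0.4511, -0.0057, 0.2231]
tool_rot: [[0.997, -0.071, -0.002], [-0.071, -0.997, 0.0], [-0.002, -0.0, -1.0]]
ft_force: [0.6, 0.7, 0.1]
grip_width: 0.0603
gripper_force: 0.0
```

```bash
python3 - <<'E'
from h import *
C={n:cam(n) for n in('top','scene')}
v,u=np.mgrid[:384,:512]; o=[];d=[]
for n in C:
    c=C[n]; p=proj(c,(.549,.250,.142)); m=(np.hypot(u-p[0],v-p[1])<12)&(c[0].max(-1)<40)
    nl,lab,st,ce=cv2.connectedComponentsWithStats(m.astype(np.uint8)); 
    if nl<2: print(n,'none'); continue
    i=1+np.argmax(st[1:,4]); q=ce[i]; print(n,p,q,st[i]); a=ray(c,*q,.3);b=ray(c,*q,0); o.append(a); d.append((b-a)/np.linalg.norm(b-a))
M=sum(np.eye(3)-np.outer(x,x) for x in d); kn=np.linalg.solve(M,sum((np.eye(3)-np.outer(x,x))@y for x,y in zip(d,o))); print('knob',kn)
print('lean',np.degrees(np.arctan2(kn[0]-.5784,kn[2]-.062)))
a=C['top'][0][115:210,150:285]; b=C['scene'][0][150:245,280:415]
cv2.imwrite('pics/lev2.png',cv2.resize(np.vstack([a,b])[...,::-1],(426,600),interpolation=cv2.INTER_CUBIC))
E
```

```text
top [179.84659883 166.45710286] [182. 168.] [182 168   1   1   1]
scene [332.34303264 168.30504581] [332.67857143 170.60714286] [329 168   9   5  28]
knob [0.54780732 0.24847452 0.13436772]
lean -22.91569225793033
```

View pics/lev2.png

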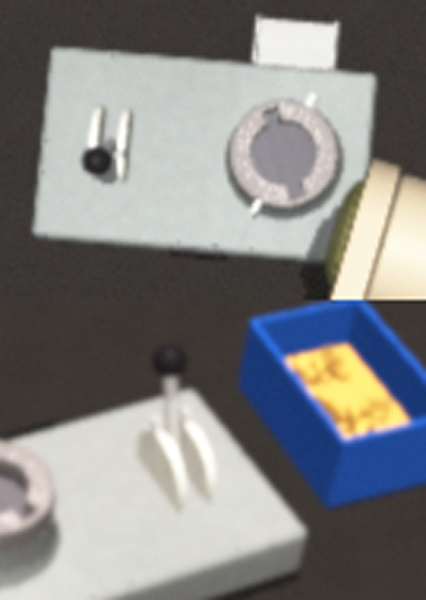

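Lever at its idle mark (knob within 1 px of prediction). Now the lid.

Call:
drive_tool --series '[[[0.0286,0.177,0],1.5,0.06],[[0.0286,0.177,0],1.5,0.06],[[0.0286,0.177,0],1.5,0.06],[[0.0286,0.177,0],1.5,0.06],[[0.0286,0.177,0.05],1.5,0.06],[[0.0286,0.177,0.1],1.5,0.06],[[0.0286,0.177,0.13],1.5,0.06],[[0.0286,0.177,0.16],1.5,0.06],[[0.0286,0.177,0.18],1.5,0.06],[[0.0286,0.177,0.1926],1.5,0.05],[[0.0286,0.177,0.1926],1.5,0.04],[[0.0286,0.177,0.1926],1.5,0.03]]'

```text
time_s: 7.15
position: [0.4694, -0.1815, 0.0313]
tool_rot: [[0.996, -0.092, -0.0], [-0.092, -0.996, 0.0], [-0.0, -0.0, -1.0]]
ft_force: [0.4, -0.0, -0.2]
grip_width: 0.0303
gripper_force: 0.0
```

Call:
drive_tool --series '[[[0,0,0],0,0.024],[[0,0,0],0,0.02],[[0,0,0],0,0.016],[[0,0,0],0,0.01],[[0,0,0],0,0.005],[[0,0,0],0,0.005],[[0,0,0],0,0.005]]' --newtons 60

```text
time_s: 7.85
position: [0.4692, -0.1825, 0.0321]
tool_rot: [[0.996, -0.093, 0.001], [-0.093, -0.996, -0.001], [0.001, 0.001, -1.0]]
ft_force: [-0.3, -0.7, 5.8]
grip_width: 0.0153
gripper_force: 59.0
```

Call:
drive_tool --series '[[[0,0,-0.03],0,0.005],[[0,0,-0.07],0,0.005],[[0,0,-0.11],0,0.005],[[0,0,-0.14],0,0.005],[[0.0722,-0.288,-0.14],-24,0.005],[[0.0722,-0.288,-0.14],-24,0.005],[[0.0722,-0.288,-0.14],-24,0.005],[[0.0722,-0.288,-0.14],-24,0.005],[[0.0722,-0.288,-0.14],-24,0.005],[[0.0722,-0.288,-0.14],-24,0.005],[[0.0722,-0.288,-0.14],-24,0.005],[[0.0722,-0.288,-0.14],-24,0.005],[[0.0722,-0.288,-0.14],-24,0.005],[[0.0722,-0.288,-0.14],-24,0.005],[[0.0722,-0.288,-0.14],-24,0.005],[[0.0722,-0.288,-0.14],-24,0.005]]'

```text
time_s: 9.45
position: [0.5675, 0.0971, 0.1714]
tool_rot: [[0.948, 0.319, 0.0], [0.319, -0.948, -0.0], [0.0, 0.0, -1.0]]
ft_force: [0.2, -0.8, -2.2]
grip_width: 0.0149
gripper_force: 59.3
```

```bash
python3 - <<'E'
from h import *
s=env.observe(); p=s['position'];print(p,s['tool_rot'][:,0],s['grip_width'],s['ft_force'])
for n in('scene','top'):
    c=cam(n); w=pts(c); hsv=cv2.cvtColor(c[0],cv2.COLOR_RGB2HSV)
    zf=p[2]-.0321+.024   # flange top height
    d=np.hypot(w[...,0]-p[0],w[...,1]-p[1])
    m=(d<.055)&(w[...,2]>.12)&(w[...,2]<.21)&(hsv[...,2]>120)&(hsv[...,1]<60); W=w[m]; print(n,m.sum(),np.nanpercentile(W,[2,50,98],0).round(4).tolist())
    f=m&(abs(w[...,2]-zf)<.005); F=w[f]; 
    if f.sum()>20:
        # circle fit on outermost flange points by angle
        a=np.arctan2(F[:,1]-p[1],F[:,0]-p[0]); r=np.hypot(F[:,0]-p[0],F[:,1]-p[1]); E=[]
        for b in np.arange(-np.pi,np.pi,.15):
            k=(a>=b)&(a<b+.15)
            if k.sum()>1: E.append(F[k][r[k].argmax(),:2])
        E=np.array(E); A=np.c_[2*E,np.ones(len(E))]; x=np.linalg.lstsq(A,(E**2).sum(1),rcond=None)[0]; print('circle',x[:2],np.sqrt(x[2]+x[0]**2+x[1]**2),len(E),'z',np.median(F[:,2]),'zf',zf)
    q=proj(c,p); x0,y0=int(q[0])-66,int(q[1])-45; im=cv2.resize(c[0][y0:y0+100,x0:x0+133,::-1],(798,600),interpolation=cv2.INTER_CUBIC)
    print(n,x0,y0); cv2.imwrite(f'pics/hov_{n}.png',im)
E
```

```text
[0.56753371 0.0971071  0.17144919] [9.47818070e-01 3.18811704e-01 5.57100848e-05] 0.014946457504721783 [ 0.20540156 -0.78403901 -2.20579152]
scene 776 [[0.5414, 0.0605, 0.146], [0.5846, 0.0924, 0.1648], [0.6057, 0.1331, 0.201]]
circle [0.56901307 0.09725218] 0.03911682391411755 31 z 0.16403956522258478 zf 0.1633491928484237
scene 210 139
top 207 [[0.5293, 0.0624, 0.1588], [0.5418, 0.0948, 0.1636], [0.5576, 0.128, 0.2]]
circle [0.56609916 0.09748212] 0.038447249370377114 17 z 0.16306903815347307 zf 0.1633491928484237
top 173 113
```

View pics/hov_scene.png

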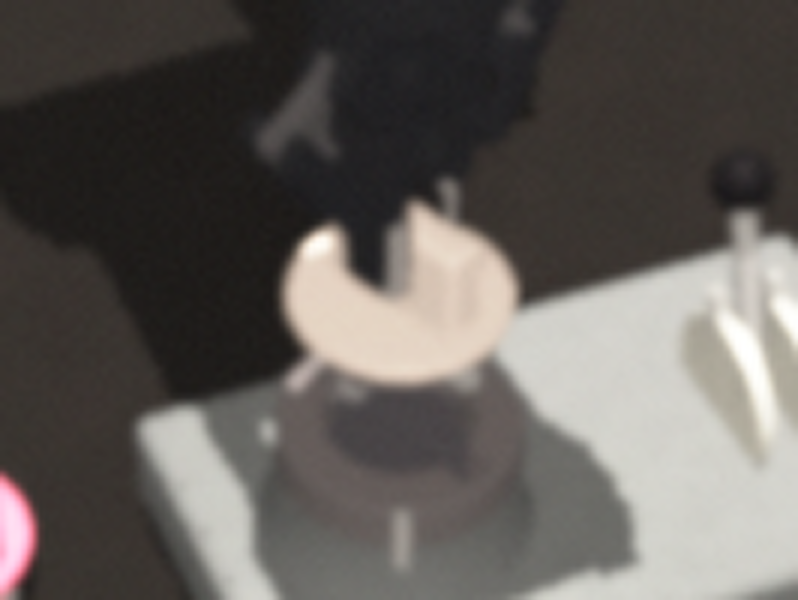

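The lid hangs level above the mouth, with its lug visible near the slot. One quick check of the collar centre, using the same circle fit in both views, then down.

```bash
python3 - <<'E'
from h import *
for n in('top','scene'):
    z=np.load(n+'0.npz'); c=[z[f'arr_{i}'] for i in range(5)]; w=pts(c); p=(.567,.098)
    for lo,hi in((.02,.036),(.036,.0475)):
        f=(abs(w[...,2]-.1)<.004)&(np.hypot(w[...,0]-p[0],w[...,1]-p[1])<.0495); F=w[f]
        a=np.arctan2(F[:,1]-p[1],F[:,0]-p[0]); r=np.hypot(F[:,0]-p[0],F[:,1]-p[1]); E=[]
        for b in np.arange(-np.pi,np.pi,.15):
            k=(a>=b)&(a<b+.15)&((r<.034) if hi<.04 else (r>.036))
            if k.sum()>1:
                i=r[k].argmin() if hi<.04 else r[k].argmax(); E.append(F[k][i,:2])
        E=np.array(E); x=np.linalg.lstsq(np.c_[2*E,np.ones(len(E))],(E**2).sum(1),rcond=None)[0]; print(n,lo,x[:2],np.sqrt(x[2]+x[0]**2+x[1]**2),len(E))
E
```

```text
top 0.02 [0.56741326 0.09844625] 0.029171253313182315 37
top 0.036 [0.56724092 0.09801758] 0.045017068977972786 42
scene 0.02 [0.56853992 0.09824356] 0.028441014011855434 38
scene 0.036 [0.56897292 0.09832362] 0.045600314446150494 42
```

Call:
drive_tool --series '[[[0.0007,-0.0006,0.015],0,0.005],[[0.0007,-0.0006,0.03],0,0.005],[[0.0007,-0.0006,0.036],0,0.005],[[0.0007,-0.0006,0.039],0,0.005],[[0.0007,-0.0006,0.041],0,0.005],[[0.0007,-0.0006,0.043],0,0.005],[[0.0007,-0.0006,0.043],0,0.005],[[0.0007,-0.0006,0.043],0,0.005]]'

```text
time_s: 10.35
position: [0.5682, 0.0986, 0.1286]
tool_rot: [[0.947, 0.32, 0.001], [0.32, -0.947, -0.0], [0.0, 0.0, -1.0]]
ft_force: [0.2, -0.3, -0.4]
grip_width: 0.015
gripper_force: 59.2
```

Call:
drive_tool --series '[[[0,0,0.003],0,0.005],[[0,0,0.006],0,0.005],[[0,0,0.009],0,0.005],[[0,0,0.012],0,0.005],[[0,0,0.0135],0,0.005],[[0,0,0.0145],0,0.005],[[0,0,0.0145],0,0.005],[[0,0,0.0145],0,0.005]]'

```text
time_s: 11.15
position: [0.568, 0.0986, 0.1141]
tool_rot: [[0.947, 0.32, 0.0], [0.32, -0.947, -0.0], [0.0, 0.0, -1.0]]
ft_force: [-2.7, 0.3, 2.9]
grip_width: 0.0147
gripper_force: 59.7
```

Call:
drive_tool --series '[[[0,0,0.0005],0,0.005],[[0,0,0.001],0,0.005],[[0,0,0.001],0,0.005],[[0,0,0.001],5,0.005],[[0,0,0.001],10,0.005],[[0,0,0.001],10,0.005]]' --newtons 90

```text
time_s: 11.75
position: [0.5689, 0.0985, 0.1142]
tool_rot: [[0.989, 0.148, 0.003], [0.148, -0.989, -0.0], [0.003, 0.001, -1.0]]
ft_force: [-0.0, -0.5, 8.4]
grip_width: 0.0142
gripper_force: 89.0
```

```bash
python3 -c "
from h import *
s=env.observe();print(s['wrist_torque'],s['ft_force'],s['position'])"
```

```text
[-0.12102571  0.38721325 -0.18890713] [-0.01812236 -0.51123572  8.37383464] [0.5689303  0.09848816 0.11416516]
```

Seated: the height stopped falling and the downforce is light. Now the rest of the turn.

Call:
drive_tool --series '[[[0,0,0],4,0.005],[[0,0,0],8,0.005],[[0,0,0],12,0.005],[[0,0,0],16,0.005],[[0,0,0],20,0.005],[[0,0,0],24,0.005],[[0,0,0],28,0.005],[[0,0,0],32,0.005],[[0,0,0],35,0.005],[[0,0,0],35,0.005],[[0,0,0],35,0.005],[[0,0,0],35,0.005]]'

```text
time_s: 12.95
position: [0.569, 0.098, 0.1142]
tool_rot: [[0.896, -0.444, 0.003], [-0.444, -0.896, -0.001], [0.003, -0.001, -1.0]]
ft_force: [-2.2, -3.3, 7.8]
grip_width: 0.0144
gripper_force: 89.0
```

```bash
python3 - <<'E'
from h import *
s=env.observe(); p=s['position'];print(s['wrist_torque'],s['ft_force'],p)
for n in('scene','top'):
    c=cam(n); w=pts(c); hsv=cv2.cvtColor(c[0],cv2.COLOR_RGB2HSV)
    q=proj(c,p); x0,y0=int(q[0])-66,int(q[1])-45
    np.savez(n+'1.npz',*c)
    cv2.imwrite(f'pics/end_{n}.png',cv2.resize(c[0][y0:y0+100,x0:x0+133,::-1],(400,300),interpolation=cv2.INTER_CUBIC))
a=[cv2.imread(f'pics/end_{n}.png') for n in('scene','top')]; cv2.imwrite('pics/end.png',np.hstack(a))
E
```

```text
[-0.43061885  0.35611225 -0.07492542] [-2.19786728 -3.33572662  7.78692037] [0.56901043 0.0980243  0.11418454]
```

View pics/end.png

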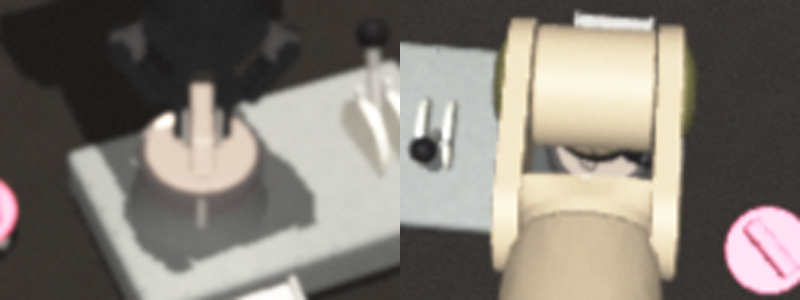

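The flange rests on the collar, and the bar points at the near rib (both at x≈203 in the scene crop). The lever stays at idle. A last numeric check of height and bar direction.

```bash
python3 - <<'E'
from h import *
z=np.load('scene1.npz'); c=[z[f'arr_{i}'] for i in range(5)]; w=pts(c); hsv=cv2.cvtColor(c[0],cv2.COLOR_RGB2HSV)
d=np.hypot(w[...,0]-.568,w[...,1]-.098); m=(d<.045)&(hsv[...,2]>100)&(hsv[...,1]<80)
f=m&(abs(w[...,2]-.106)<.007)&(d>.02)&(d<.038); print('flange z (expect .106)',np.median(w[f][:,2]),f.sum())
b=m&(w[...,2]>.122)&(w[...,2]<.15); B=w[b]; print('bar',B.mean(0),b.sum(),'zmax',np.percentile(B[:,2],98))
# bar end face centre direction from axis
e=B[np.hypot(B[:,0]-.568,B[:,1]-.098)>.024]; v=e.mean(0)[:2]-[.568,.098]; print(len(e),np.degrees(np.arctan2(v[1],v[0])), 'expect -26')
E
```

```text
flange z (expect .106) 0.1068827676020857 364
bar [0.57698829 0.09382226 0.13833357] 265 zmax 0.14673058606790593
72 -24.10009352824217 expect -26
```

```bash
python3 -c "
from h import *
print(env.close_job())"
```

```text
the job is handed in; nothing more can be done
None
```

The job is handed in, though the hand-in call returned no verdict. My last checks had the lever at idle and let go, and the lid seated in the mouth and held at half-way, about 45° clockwise. The jar, bin and fitting were kept clear of the arm's path but not re-measured.

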